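# Fill the paint-pot carrier and carry it by its handle

### The arm

A 6-joint arm with a two-finger parallel gripper is mounted at the origin on a cart in front of the work surface, level with it; the furniture and walls round the work are solid. World frame = base frame: x ahead of the robot, y to its left, z up, the work surface at z = 0. Lengths are in m, angles in degrees, forces in N, time in s.
With the tool pointing down it reaches from about 0.375 to 0.9 m from the base axis. Payload 3.1 kg.
Tool frame: the origin (TCP) lies between the finger pads; the fingertips stand 11 mm ahead of it and the grasp point (between the pads) lies 8 mm behind it; z points along the fingers, y is the line along which they close (so a half turn about z gives the same grasp; the last joint's range is limited). The gripper opens to 87 mm and grips with 3 to 60 N. Pads are 19 mm wide; open, the fingers measure 117 mm over their backs; the gripper's body (75 mm by 190 mm) begins 51 mm behind the grasp point.
Start: joints at [-85.743, 30.224, 82.088, -0, 67.689, -10.227], TCP at [0.156, -0.605, 0.234] pointing down, gripper open.
Joint ranges: [-176.69, 176.69], [-43.24, 126.21], [12.49, 139.97], [-82, 262], [0, 151.66], [-163.58, 163.58]. Speed limits (degrees/s): [159.86, 159.86, 180, 180, 180, 180].

### API

Orientations are given as a 3x3 rotation matrix whose columns are the frame's x, y, z axes.
In Python, from rig import bot, viewer, workorder, nets gives the robot as it stands. The module is installed in compiled form; this text tells all that it offers.
- The arm moves only by the tool move_arm, never from a script. Its argument "increments" is a list of rows, each a list of 7 numbers: the shift along the tool's x, y, z normalised to -1 to 1, where 1 is 0.3 m, then the turn, a rotation vector about the tool's x, y, z normalised to -1 to 1, where 1 is pi rad, then the opening, from 0 (shut) to 1 (fully open). In form: [[tx, ty, tz, wx, wy, wz, grip], ...]. A call has 1 to 10 rows; each row is the pose to reach, as a shift and turn from the pose commanded when the call began, along the tool's axes at that moment, turning the shorter way round; what a row does not reach only later rows make up. A row lasts 1/12 s, in which the tool goes at most 41.7 mm and 7.16 degrees, less where a joint would pass 70% of its speed; a pose out of reach is approached as far as the arm can. A call with a number of a shift or a turn outside -1 to 1 is refused whole. A call with a gripper value outside its range is refused whole. The fingers move at their own pace and stop on an object; the grip force is fixed at half the most. Time passes only in rows, so rows that repeat a pose let the fingers close. It gives the time, the measured TCP pose, the force, the opening and the grip force at its end, in the units of the state.
- bot.read_state(): the state, without advancing time (a new reading comes with each control period).
- viewer.capture(name): name is "scene" or "top"; returns a dict with "image" (480x640x3 uint8, blue, green, red), "K" (3x3 intrinsics, pixels), "dist" ([k1, k2, p1, p2, k3] as OpenCV has them; the pictures are not rectified), "eye" and "orientation" of the camera in the world. Camera axes: x right, y up, looking along -z (the intrinsics and any distortion apply to the point x, -y, -z); pixel columns grow to the right and rows downward; lengths in m; the calibration is good to about 2 mm. A picture is of the moment at which its call begins. There is no depth.
- workorder.hand_in(): hands the job in; it is judged then, once.
Trained networks look in the newest picture that a camera, given by its name, has taken for a name from the list of things; names that differ only in an ending like _2 or _b are one class to them, and where a whole thing is asked for, a point or a joint stands for the part that bears it (a point fixed in the world has none). Each returns a list of dicts, best first, with "conf" (0 to 1); they miss things now and then, are a little off and sometimes report something else, mostly with a low value. They report only what shows in the picture. A call takes as long as a camera call. They do not tell look-alikes from the thing itself.
- nets.find_in(camera, thing): "location" ([column, row] in pixels, amid what is visible of it).
The state is a dict: "time_s": time; "joint_positions": joint angles; "qvel": joint speeds; "tau": joint torques, N m; "position": TCP position; "tcp_rot": TCP orientation; "force": force on the tool from outside, world axes, zero at the start; "moment": the same for the moment, N m; "opening": opening from 0.0 (shut) to 1.0 (fully open); "grasp_force": force on a finger pad.
Only numpy, scipy, OpenCV 4.12 (cv2) and the standard library are available. Lean on these libraries where they do the work, as an engineer would, in place of code of your own. Each camera call takes 0.05 s, during which the arm holds its last target. There are 200 camera calls.

### The job

Finish loading the wooden pot carrier: one by one, set the two paint pots that stand on the table down into its two empty end pockets, the slimmer, taller pot in the smaller pocket and the wider, squat pot in the larger one, each fully home. Then swing the carrier's folded wire handle upright and, by the wooden grip of the handle, lift the loaded carrier at least 10 cm clear of the table, level. Finish while still holding it there, steady in the air; keep all three pots upright throughout and leave the other things on the table where they are.

Things in the scene. Friction and masses are not known exactly. Their poses are not given: they have to be found in the camera images.
- pot_carrier: loose plywood carrier, 68 (its x) by 208 mm (its y), on 3 mm rubber feet, empty 0.35 kg; origin on the table under its centre, z up. Block top 24 mm up, with three round pockets in a row along y, 17 mm deep (floors 7 mm up), slightly chamfered. At each end (y = +-101 mm) a panel rises to 77 mm (26 mm wide at the top), with a handle pivot at x = 0, 64 mm up
- pocket_small (a point): centre of the mouth of the smaller pocket, 46 mm in diameter, at the carrier's +y end (62 mm from the middle); it moves with the carrier and has its axes. Empty at the start
- pocket_middle (a point): centre of the mouth of the middle pocket, 52 mm in diameter; already filled at the start
- pocket_large (a point): centre of the mouth of the larger empty pocket, 52 mm in diameter, at the carrier's -y end (62 mm from the middle)
- pot_a_center (a point): wide, squat pot on the table, point half-way up (27.5 mm) on the axis of its round body, 48 mm in diameter, cap 50 mm wide from 42 to 52 mm up; the thin tab on the cap gives no hold and no hindrance. 90 g. The carrier's block stands 17 mm above the pocket floor and is wider than the pot, so hold the pot high, round its cap, to keep the fingertips off the block
- pot_b_center (a point): the same sort of wide, squat pot, already in the middle pocket; its top stands 62 mm above the table
- pot_c_center (a point): slim, taller pot on the table, point half-way up (30.5 mm) on the axis of its round body, 42 mm in diameter, cap 44 mm wide from 46 to 58 mm up, thin tab likewise. 90 g. Hold it high, round its cap, too
- carrier_bail (a joint): angle of the wire handle about its pivots (a line along the carrier's y, 64 mm above its origin): 0 = folded level toward the carrier's -x side (on stop pins, as at the start), 1.57 = upright, 3.14 = folded to the +x side. It swings freely and falls back when let go; arms 80 mm from pivot to grip axis
- bail_grip: wooden roller in the middle of the wire handle, 18 mm in diameter, 84 mm long along its y axis (parallel to the carrier's y); origin at its centre. It turns freely on the wire, so it can be pinched from above and led round the arc; folded, it lies 80 mm to the -x side of the carrier's middle, 64 mm above the table
- carrier_feet: the four rubber feet under the carrier (fixed to it), 3 mm high; same origin as the carrier
- sanding_block: bystander: brown sanding block, 56x101x26 mm, origin under its centre
- mixing_cup: bystander: clear plastic cup, 66 mm wide, 75 mm high, origin under its centre
- rock_cast: bystander: speckled plaster rock, 47x56x29 mm, origin under its centre
- tape_measure: bystander: orange tape measure, 66x78x38 mm, origin under its centre
There are look-alikes about, which are no part of the job. Leave any green or turquoise look-alike of the part that bears pot_c_center alone.

How it is judged:
By the outcome, as a careful person would: the job done as asked, in the order asked, and still so for the second after the job is handed in, while the arm keeps its last pose, push and grip.
It also fails if it takes over 72 s, if anything falls off the work surface, if the arm or the gripper's body presses on something with over 40 N, if the wrist force passes 120 N, or if a joint passes its speed limit or range.

## Working session

There is one attempt and no reset: what is moved stays moved. The work goes in short steps, Python scripts to look and compute and a tool call to move; the robot and the scene stay as the last step left them, time stands still between calls to the robot, and variables do not carry over. Pictures are saved under pics/ and viewed, at most 10 in all, crops included, and the job is handed in when it is done.

Besides the shell and the picture viewer there is one more tool, called after ">>>" by a JSON object that holds its "fn" and its "kwargs", one argument or row to a line. move_arm: Moves the arm, as the interface text tells. Its arguments: {"type":"object","properties":{"increments":{"type":"array"}},"required":["increments"]}

```bash
mkdir -p pics; cat > h.py <<'E'
import numpy as np, cv2
from rig import bot, viewer, workorder, nets
def cap(n,f=None):
    c=viewer.capture(n)
    if f: cv2.imwrite('pics/'+f,c['image'])
    return c
def ray(c,px):
    p=cv2.undistortPoints(np.array([[px]],float),np.array(c['K']),np.array(c['dist']))[0,0]
    d=np.array(c['orientation'])@np.array([p[0],-p[1],-1.0]); return np.array(c['eye']),d
def at(c,px,z):
    e,d=ray(c,px); return e+d*(z-e[2])/d[2]
def proj(c,P):
    R=np.array(c['orientation']);q=(np.atleast_2d(P)-np.array(c['eye']))@R
    q=q*[1,-1,-1]
    return cv2.projectPoints(q,np.zeros(3),np.zeros(3),np.array(c['K']),np.array(c['dist']))[0][:,0]
E
python3 - <<'E'
from h import *
np.set_printoptions(precision=4,suppress=True)
H={'pot_carrier':0.02,'pocket_small':.024,'pocket_middle':.024,'pocket_large':.024,'pot_a_center':.0275,'pot_b_center':.034,'pot_c_center':.0305,'bail_grip':.064,'sanding_block':.013,'mixing_cup':.037,'rock_cast':.015,'tape_measure':.019}
for n in('scene','top'):
    c=cap(n,n+'0.png'); print(n,c['eye'],c['K'][0][0])
    for k,z in H.items():
        print(k,[(np.round(r['location']),round(r['conf'],2),at(c,r['location'],z)[:2]) for r in nets.find_in(n,k)[:4]])
print(bot.read_state())
E
```

```text
scene [-0.1669  0.9121  0.6535] 514.482668322832
pot_carrier [(array([328., 263.]), 0.68, array([0.5352, 0.0311]))]
pocket_small [(array([324., 261.]), 0.97, array([0.5433, 0.035 ]))]
pocket_middle [(array([328., 267.]), 0.95, array([0.5178, 0.0545]))]
pocket_large [(array([330., 264.]), 0.76, array([0.5239, 0.0365]))]
pot_a_center [(array([250., 313.]), 0.63, array([0.5195, 0.3136]))]
pot_b_center [(array([324., 253.]), 0.93, array([0.5604, 0.0174]))]
pot_c_center [(array([350., 218.]), 0.77, array([ 0.6383, -0.2029])), (array([252., 284.]), 0.69, array([0.5994, 0.2327])), (array([327., 262.]), 0.65, array([0.5275, 0.0444])), (array([380., 232.]), 0.55, array([ 0.519 , -0.1819]))]
bail_grip [(array([350., 250.]), 0.58, array([0.4849, 0.0077]))]
sanding_block [(array([199., 299.]), 0.65, array([0.6689, 0.3336]))]
mixing_cup [(array([363., 200.]), 0.82, array([ 0.6788, -0.3265]))]
rock_cast [(array([299., 248.]), 0.7, array([0.6518, 0.0102]))]
tape_measure [(array([398., 214.]), 0.85, array([ 0.5562, -0.3355]))]
top [0.4901 0.0079 1.2376] 519.5591318192269
pot_carrier [(array([324., 2
[... 1027 characters left out ...]
526, 0.0175])), (array([471., 253.]), 0.19, array([ 0.5605, -0.3465]))]
tape_measure [(array([473., 255.]), 0.65, array([ 0.5557, -0.3489]))]
{'time_s': 1.3, 'joint_positions': array([-85.7409,  30.2238,  82.087 ,  -0.0015,  67.6903, -10.2275]), 'qvel': array([ 0.0675,  0.0731, -0.1139,  0.0234,  0.04  ,  0.0144]), 'tau': array([ -0.0004, -44.0021, -17.6982,   0.0634,   0.0506,  -0.    ]), 'position': array([ 0.1564, -0.6051,  0.2335]), 'tcp_rot': array([[ 0.9682,  0.2502, -0.    ],
       [ 0.2502, -0.9682,  0.    ],
       [-0.    , -0.    , -1.    ]]), 'force': array([0.4555, 0.4522, 0.6223]), 'moment': array([-0.0021,  0.0039, -0.0137]), 'grasp_force': 0.0, 'opening': 0.9975325885607483}
```

```bash
python3 - <<'E'
import cv2
a=cv2.imread('pics/top0.png'); cv2.imwrite('pics/t1.png',cv2.resize(a[170:320,150:350],None,fx=4,fy=4,interpolation=cv2.INTER_CUBIC))
E
```

```text
(no output)
```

View pics/top0.png

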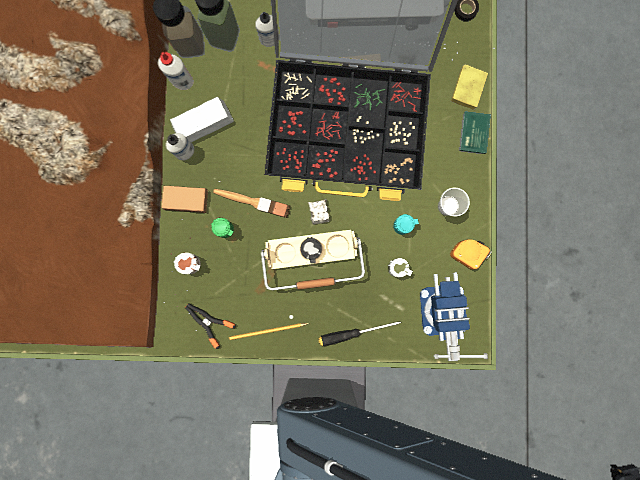

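View pics/t1.png

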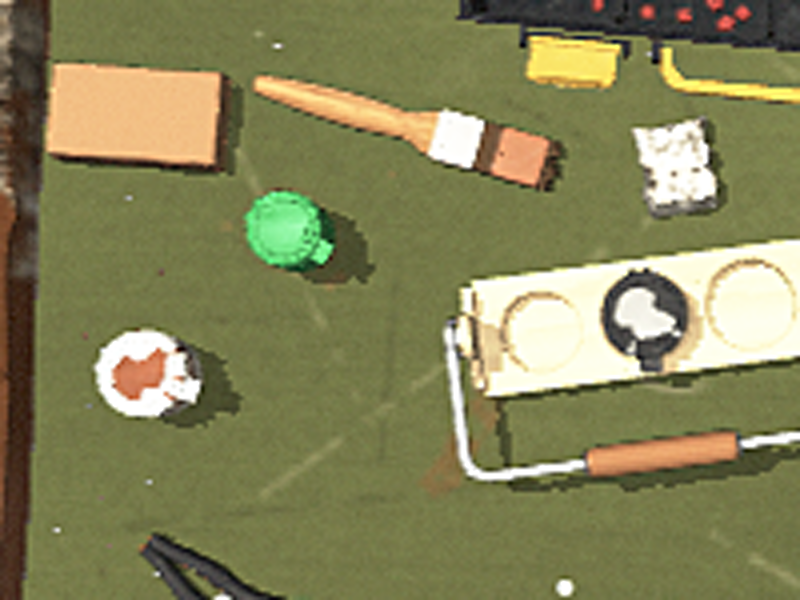

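View pics/scene0.png

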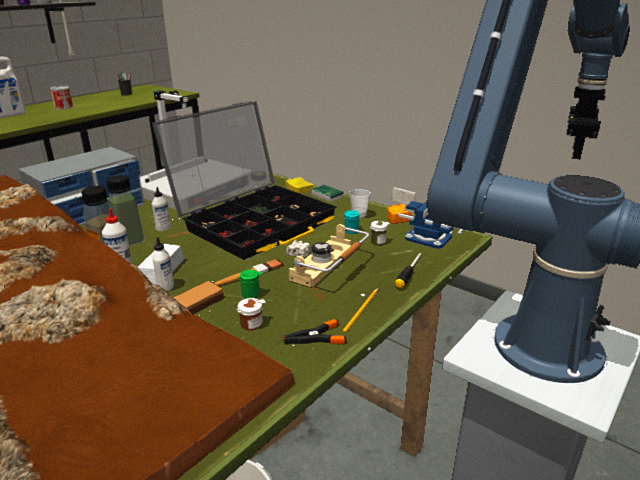

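```bash
cat > fit.py <<'E'
from h import *
from scipy.optimize import minimize, differential_evolution
def grad(img):
    g=cv2.GaussianBlur(img.astype(np.float32),(0,0),0.8)
    G=[np.hypot(cv2.Sobel(g[...,i],5,1,0),cv2.Sobel(g[...,i],5,0,1)) for i in range(3)]
    G=np.max(G,0); return np.minimum(G,np.percentile(G,97))
def circ(x,y,z,r,n=72):
    t=np.arange(n)*2*np.pi/n; return np.c_[x+r*np.cos(t),y+r*np.sin(t),0*t+z]
def seg(a,b,n=60): return np.linspace(a,b,n)
def model(p,bail=True):
    x,y,th=p
    P=[circ(0,.062,.024,.0235),circ(0,-.062,.024,.0265)]
    for s in(-1,1): P+= [seg((s*.034,-.09,.024),(s*.034,.09,.024))]
    if bail: P+=[seg((-.08+s*.009,-.04,.064),(-.08+s*.009,.04,.064)) for s in(-1,1)]+[seg((-.089,s*.042,.064),(-.071,s*.042,.064),20) for s in (-1,1)]
    P=np.vstack(P); c,s=np.cos(th),np.sin(th)
    return np.c_[x+c*P[:,0]-s*P[:,1],y+s*P[:,0]+c*P[:,1],P[:,2]]
def score(c,G,P):
    q=proj(c,P).astype(np.float32); return -float(cv2.remap(G,q[:,:1],q[:,1:],cv2.INTER_LINEAR).mean())
def fit(c,G,f,b):
    r=differential_evolution(lambda p:score(c,G,f(p)),b,seed=1,tol=1e-6,maxiter=80,popsize=12); return r.x,r.fun
potA=lambda p:circ(p[0],p[1],.052,.025)
potC=lambda p:circ(p[0],p[1],.058,.022)
def draw(c,Ps,box,f,k=5):
    x0,y0,x1,y1=box; im=cv2.resize(c['image'][y0:y1,x0:x1],None,fx=k,fy=k,interpolation=cv2.INTER_CUBIC)
    for P in Ps:
        for u,v in proj(c,P): cv2.circle(im,(int((u-x0+.5)*k),int((v-y0+.5)*k)),1,(255,0,255),-1)
    cv2.imwrite('pics/'+f,im)
E
python3 - <<'E'
from fit import *
np.set_printoptions(precision=4,suppress=True)
for n in('top','scene'):
    c=cap(n);G=grad(c['image'])
    a=fit(c,G,model,[(.53,.58),(-.01,.05),(-.05,.3)]);A=fit(c,G,potA,[(.5,.545),(.3,.345)]);C=fit(c,G,potC,[(.49,.54),(-.2,-.15)])
    print(n,a,A,C)
    if n=='top': draw(c,[model(a[0]),potA(A[0]),potC(C[0])],(165,210,425,300),'ov.png',3); 
    else: draw(c,[model(a[0]),potA(A[0]),potC(C[0])],(230,200,410,335),'ov2.png',4)
a=cv2.imread('pics/ov.png');b=cv2.imread('pics/ov2.png');b=b[:320]
w=max(a.shape[1],b.shape[1]);pad=lambda i:np.pad(i,((0,0),(0,w-i.shape[1]),(0,0)))
cv2.imwrite('pics/ov3.png',np.vstack([pad(a),pad(b)]))
E
```

```text
top (array([0.5593, 0.0332, 0.1633]), np.float64(-221.10508728027344)) (array([0.5194, 0.317 ]), np.float64(-291.0871276855469)) (array([ 0.5211, -0.1709]), np.float64(-287.22430419921875))
scene (array([0.5661, 0.0126, 0.163 ]), np.float64(-217.5851593017578)) (array([0.518, 0.315]), np.float64(-246.620849609375)) (array([ 0.5093, -0.1522]), np.float64(-238.075439453125))
```

View pics/ov3.png

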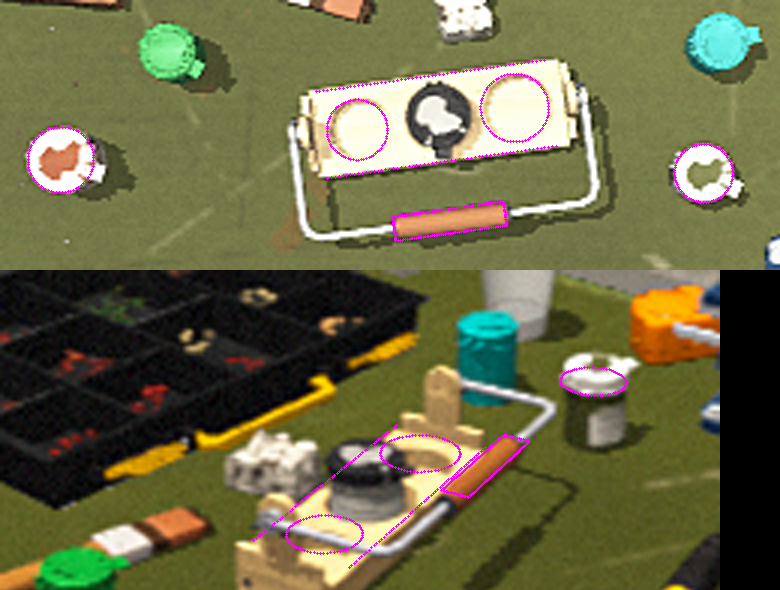

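```bash
python3 - <<'E'
from fit import *
np.set_printoptions(precision=4,suppress=True)
c=cap('scene');G=grad(c['image']);t=cap('top');Gt=grad(t['image'])
w=.009
B=lambda p:[(v-w,v+w) for v in p]
for nm,f,p in(('car',model,(.5593,.0332,.1633)),('A',potA,(.5194,.317)),('C',potC,(.5211,-.1709))):
    b=B(p[:2])+([(.14,.19)] if len(p)>2 else [])
    a=fit(c,G,f,b); j=differential_evolution(lambda q:score(c,G,f(q))+score(t,Gt,f(q)),b,seed=1,tol=1e-6)
    print(nm,a,j.x,j.fun)
# pot B cap edge in top
print('B',fit(t,Gt,lambda p:circ(p[0],p[1],.059,.025),[(.54,.58),(.01,.05)]))
E
```

```text
car (array([0.5634, 0.0307, 0.1406]), np.float64(-206.7499237060547)) [0.5602 0.0323 0.1586] -414.718017578125
A (array([0.5179, 0.3151]), np.float64(-246.79522705078125)) [0.5188 0.3159] -534.6390686035156
C (array([ 0.5187, -0.1726]), np.float64(-243.1599884033203)) [ 0.5211 -0.1711] -529.299072265625
B (array([0.5589, 0.0305]), np.float64(-287.6868591308594))
```

>>> {"fn": "move_arm", "kwargs": {
  "increments": [
    [0.77,-0.55,0,0,0,0,1],
    [0.77,-0.55,0,0,0,0,1],
    [0.77,-0.55,0,0,0,0,1],
    [0.77,-0.55,0,0,0,0,1],
    [0.77,-0.55,0,0,0,0,1],
    [0.77,-0.55,0,0,0,0,1],
    [0.77,-0.55,0,0,0,0,1],
    [0.77,-0.55,0,0,0,0,1]
  ]
}}

```text
time_s: 2.17
position: [0.3414, -0.3817, 0.2336]
tcp_rot: [[0.967, 0.256, 0.001], [0.256, -0.967, 0.004], [0.002, -0.004, -1.0]]
force: [0.1, -0.4, -0.2]
opening: 0.999
grasp_force: 0.0
```

```bash
cat > g.py <<'E'
# usage: g.py x y z yaw  (TCP target, yaw of tool x axis in deg; tool straight down)
import sys; from h import *
from scipy.spatial.transform import Rotation as Ro
np.set_printoptions(precision=4,suppress=True)
s=bot.read_state(); x,y,z,w=map(float,sys.argv[1:5]); w=np.radians(w)
T=np.array([[np.cos(w),np.sin(w),0],[np.sin(w),-np.cos(w),0],[0,0,-1]])
R=np.array(s['tcp_rot'])
print('pos',s['position'],'t',s['time_s'],'F',s['force'],'op',s['opening'],s['grasp_force'])
d=R.T@(np.array([x,y,z])-s['position']); r=Ro.from_matrix(R.T@T).as_rotvec()
print('inc',d/.3,r/np.pi,'rows',np.linalg.norm(d)/.0417,np.degrees(np.linalg.norm(r))/7.16)
E
python3 g.py .521 -.171 .13 9.3
```

```text
pos [ 0.3414 -0.3817  0.2336] t 2.1667 F [ 0.09   -0.3882 -0.1508] op 0.9991944918633666 0.0
inc [ 0.7578 -0.5248  0.3484] [-0.0012 -0.0004  0.0306] rows 7.089136821070959 0.7699678359003753
```

>>> {"fn": "move_arm", "kwargs": {
  "increments": [
    [0.76,-0.53,0.35,0,0,0.03,1],
    [0.76,-0.53,0.35,0,0,0.03,1],
    [0.76,-0.53,0.35,0,0,0.03,1],
    [0.76,-0.53,0.35,0,0,0.03,1],
    [0.76,-0.53,0.35,0,0,0.03,1],
    [0.76,-0.53,0.35,0,0,0.03,1],
    [0.76,-0.53,0.35,0,0,0.03,1],
    [0.76,-0.53,0.35,0,0,0.03,1],
    [0.76,-0.53,0.35,0,0,0.03,1],
    [0.76,-0.53,0.35,0,0,0.03,1]
  ]
}}

```text
time_s: 3.0
position: [0.5197, -0.1771, 0.1285]
tcp_rot: [[0.987, 0.159, -0.0], [0.159, -0.987, -0.001], [-0.0, 0.0, -1.0]]
force: [0.3, -1.0, 0.3]
opening: 1.001
grasp_force: 0.0
```

```bash
python3 g.py .521 -.171 .044 9.3
```

```text
pos [ 0.5197 -0.1771  0.1285] t 3.0 F [ 0.2729 -1.0419  0.2528] op 1.0005004877124084 0.0
inc [ 0.0077 -0.0196  0.2816] [ 0.0002  0.0001 -0.0009] rows 2.0319194775823237 0.022524427475720796
```

>>> {"fn": "move_arm", "kwargs": {
  "increments": [
    [0.008,-0.02,0.1,0,0,0,1],
    [0.008,-0.02,0.2,0,0,0,1],
    [0.008,-0.02,0.28,0,0,0,1],
    [0.008,-0.02,0.28,0,0,0,1],
    [0.008,-0.02,0.28,0,0,0,0.4],
    [0.008,-0.02,0.28,0,0,0,0.4],
    [0.008,-0.02,0.28,0,0,0,0.4],
    [0.008,-0.02,0.28,0,0,0,0.4],
    [0.008,-0.02,0.28,0,0,0,0.4],
    [0.008,-0.02,0.28,0,0,0,0.4]
  ]
}}

```text
time_s: 3.83
position: [0.5216, -0.1706, 0.0455]
tcp_rot: [[0.987, 0.158, 0.002], [0.158, -0.987, -0.001], [0.001, 0.001, -1.0]]
force: [-0.6, -0.3, -0.2]
opening: 0.634
grasp_force: 0.0
```

```bash
python3 g.py .521 -.171 .044 99.3
```

```text
pos [ 0.5216 -0.1706  0.0455] t 3.8333 F [-0.5834 -0.2508 -0.1966] op 0.633688761126083 0.0
inc [-0.0024  0.001   0.0052] [ 0.0007 -0.0001 -0.5012] rows 0.041529542732948004 12.599276713412525
```

>>> {"fn": "move_arm", "kwargs": {
  "increments": [
    [0,0,0.005,0,0,0,0.4],
    [0,0,0.005,0,0,0,0.4],
    [0,0,0.005,0,0,0,0.4],
    [0,0,0.005,0,0,0,0.4]
  ]
}}

```text
time_s: 4.17
position: [0.5214, -0.1704, 0.0432]
tcp_rot: [[0.987, 0.158, 0.0], [0.158, -0.987, -0.0], [0.0, 0.0, -1.0]]
force: [0.2, -0.7, 2.3]
opening: 0.482
grasp_force: 29.9
```

>>> {"fn": "move_arm", "kwargs": {
  "increments": [
    [0,0,0,0,0,0,0.75],
    [0,0,0,0,0,0,0.75],
    [0,0,0,0,0,0,0.75],
    [0,0,0,0,0,-0.1,0.75],
    [0,0,0,0,0,-0.5,0.75],
    [0,0,0,0,0,-0.5,0.75],
    [0,0,0,0,0,-0.5,0.75],
    [0,0,0,0,0,-0.5,0.75],
    [0,0,0,0,0,-0.5,0.75],
    [0,0,0,0,0,-0.5,0.75]
  ]
}}

```text
time_s: 5.0
position: [0.521, -0.1701, 0.0429]
tcp_rot: [[0.506, 0.862, -0.0], [0.862, -0.506, 0.0], [0.0, -0.001, -1.0]]
force: [0.1, 0.2, -1.0]
opening: 0.749
grasp_force: 0.0
```

```bash
python3 g.py .521 -.171 .044 99.3
```

```text
pos [ 0.521  -0.1701  0.0429] t 5.0 F [ 0.1469  0.2076 -0.9938] op 0.7492038335624894 0.0
inc [-0.0025  0.0016 -0.0038] [-0.0002 -0.0001 -0.2207] rows 0.034738826578540626 5.548311828706017
```

>>> {"fn": "move_arm", "kwargs": {
  "increments": [
    [0,0,-0.003,0,0,-0.22,0.75],
    [0,0,-0.003,0,0,-0.22,0.75],
    [0,0,-0.003,0,0,-0.22,0.75],
    [0,0,-0.003,0,0,-0.22,0.75],
    [0,0,-0.003,0,0,-0.22,0.75],
    [0,0,-0.003,0,0,-0.22,0.75],
    [0,0,-0.003,0,0,-0.22,0.4],
    [0,0,-0.003,0,0,-0.22,0.4],
    [0,0,-0.003,0,0,-0.22,0.4],
    [0,0,-0.003,0,0,-0.22,0.4]
  ]
}}

```text
time_s: 5.83
position: [0.5211, -0.1702, 0.0439]
tcp_rot: [[-0.152, 0.988, -0.0], [0.988, 0.152, 0.0], [0.0, -0.0, -1.0]]
force: [-0.3, -0.3, -0.6]
opening: 0.528
grasp_force: 0.0
```

>>> {"fn": "move_arm", "kwargs": {
  "increments": [
    [0,0,0,0,0,0,0.4],
    [0,0,0,0,0,0,0.4],
    [0,0,0,0,0,0,0.4],
    [0,0,-0.1,0,0,0,0.4],
    [0,0,-0.3,0,0,0,0.4],
    [0,0,-0.4,0,0,0,0.4],
    [0,0,-0.4,0,0,0,0.4],
    [0,0,-0.4,0,0,0,0.4]
  ]
}}

```text
time_s: 6.5
position: [0.5232, -0.1713, 0.1672]
tcp_rot: [[-0.153, 0.988, 0.007], [0.988, 0.153, -0.004], [-0.005, 0.006, -1.0]]
force: [0.5, -0.3, -1.0]
opening: 0.474
grasp_force: 30.0
```

```bash
python3 g.py .55 .0935 .164 99.3
```

```text
pos [ 0.5232 -0.1713  0.1672] t 6.5 F [ 0.5309 -0.343  -1.0211] op 0.47362142040009725 29.968857505145934
inc [0.8587 0.2235 0.0078] [ 0.002   0.0016 -0.0027] rows 6.38392778720819 0.09233648088118335
```

>>> {"fn": "move_arm", "kwargs": {
  "increments": [
    [0.855,0.23,0,0,0,0,0.4],
    [0.855,0.23,0,0,0,0,0.4],
    [0.855,0.23,0,0,0,0,0.4],
    [0.855,0.23,0,0,0,0,0.4],
    [0.855,0.23,0,0,0,0,0.4],
    [0.855,0.23,0,0,0,0,0.4],
    [0.855,0.23,0,0,0,0,0.4],
    [0.855,0.23,0.15,0,0,0,0.4],
    [0.855,0.23,0.25,0,0,0,0.4],
    [0.855,0.23,0.25,0,0,0,0.4]
  ]
}}

```text
time_s: 7.33
position: [0.5434, 0.0946, 0.0814]
tcp_rot: [[-0.154, 0.988, -0.017], [0.988, 0.155, 0.0], [0.003, -0.017, -1.0]]
force: [-1.1, -0.3, -1.8]
opening: 0.477
grasp_force: 30.0
```

>>> {"fn": "move_arm", "kwargs": {
  "increments": [
    [0,0,0.05,0,0,0,0.4],
    [0,0,0.05,0,0,0,0.4],
    [0,0,0.05,0,0,0,0.4]
  ]
}}

```text
time_s: 7.58
position: [0.5491, 0.0935, 0.0735]
tcp_rot: [[-0.153, 0.988, -0.003], [0.988, 0.153, 0.0], [0.001, -0.003, -1.0]]
force: [0.6, -0.6, -0.4]
opening: 0.478
grasp_force: 30.0
```

```bash
python3 g.py .55 .0935 .051 99.3; python3 - <<'E'
from fit import *
c=cap('scene')
P=bot.read_state()['position']; b=P[2]-.044
a=np.array([.560,.032,.162])
draw(c,[circ(P[0],P[1],b+.058,.022),circ(P[0],P[1],b+.046,.021),circ(P[0],P[1],b+.001,.021),model(a)],(265,195,405,300),'p1.png',5)
E
```

```text
pos [0.5491 0.0935 0.0735] t 7.5833 F [ 0.6261 -0.595  -0.427 ] op 0.47751236873303227 29.96841633562326
inc [-0.0003  0.0031  0.075 ] [-0.0009 -0.0002 -0.0029] rows 0.5401415111769495 0.0755791337810164
```

View pics/p1.png

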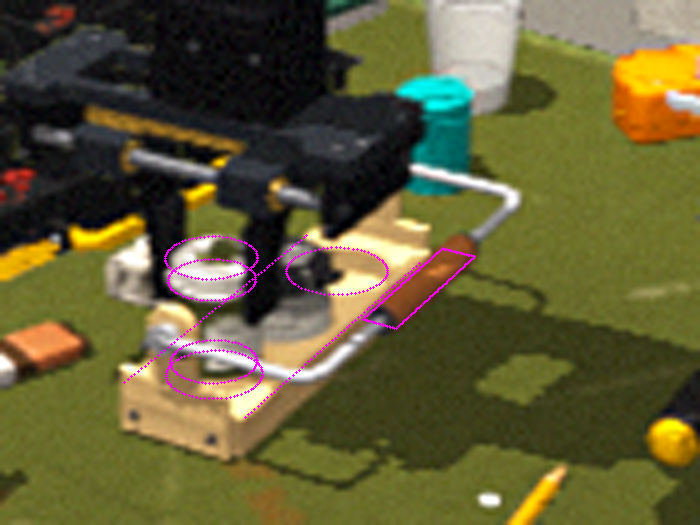

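>>> {"fn": "move_arm", "kwargs": {
  "increments": [
    [0,0.003,0.01,0,0,0,0.4],
    [0,0.003,0.02,0,0,0,0.4],
    [0,0.003,0.03,0,0,0,0.4],
    [0,0.003,0.04,0,0,0,0.4],
    [0,0.003,0.04,0,0,0,0.4]
  ]
}}

```text
time_s: 8.05
position: [0.5506, 0.0939, 0.0617]
tcp_rot: [[-0.153, 0.988, -0.001], [0.988, 0.153, 0.0], [0.0, -0.001, -1.0]]
force: [-0.3, 0.1, -0.2]
opening: 0.481
grasp_force: 30.0
```

>>> {"fn": "move_arm", "kwargs": {
  "increments": [
    [0,0,0.01,0,0,0,0.4],
    [0,0,0.02,0,0,0,0.4],
    [0,0,0.028,0,0,0,0.4],
    [0,0,0.034,0,0,0,0.4],
    [0,0,0.038,0,0,0,0.4],
    [0,0,0.038,0,0,0,0.4]
  ]
}}

```text
time_s: 8.55
position: [0.5507, 0.0939, 0.0509]
tcp_rot: [[-0.153, 0.988, -0.0], [0.988, 0.153, -0.0], [0.0, -0.0, -1.0]]
force: [-1.3, -0.7, 2.7]
opening: 0.476
grasp_force: 29.9
```

>>> {"fn": "move_arm", "kwargs": {
  "increments": [
    [0,0,0,0,0,0,0.75],
    [0,0,0,0,0,0,0.75],
    [0,0,0,0,0,0,0.75],
    [0,0,0,0,0,0,0.75],
    [0,0,-0.1,0,0,0,0.75],
    [0,0,-0.25,0,0,0,1],
    [0,0,-0.35,0,0,0,1],
    [0,0,-0.35,0,0,0,1]
  ]
}}

```text
time_s: 9.22
position: [0.5555, 0.094, 0.1618]
tcp_rot: [[-0.153, 0.988, 0.013], [0.988, 0.153, -0.0], [-0.002, 0.013, -1.0]]
force: [1.5, 0.8, 0.9]
opening: 0.896
grasp_force: 0.0
```

```bash
python3 g.py .519 .316 .14 9.3
```

```text
pos [0.5555 0.094  0.1618] t 9.2167 F [1.4544 0.7895 0.8809] op 0.8963426885430615 0.0
inc [ 0.7502 -0.0076  0.071 ] [ 0.0039 -0.0027  0.4974] rows 5.421736615283951 12.504131453811912
```

>>> {"fn": "move_arm", "kwargs": {
  "increments": [
    [0.747,0.009,0.05,0,0,0.5,1],
    [0.747,0.009,0.05,0,0,0.5,1],
    [0.747,0.009,0.05,0,0,0.5,1],
    [0.747,0.009,0.05,0,0,0.5,1],
    [0.747,0.009,0.05,0,0,0.5,1],
    [0.747,0.009,0.05,0,0,0.5,1],
    [0.747,0.009,0.05,0,0,0.5,1],
    [0.747,0.009,0.05,0,0,0.5,1],
    [0.747,0.009,0.05,0,0,0.5,1],
    [0.747,0.009,0.05,0,0,0.5,1]
  ]
}}

```text
time_s: 10.05
position: [0.5187, 0.3162, 0.1398]
tcp_rot: [[0.869, 0.495, -0.001], [0.495, -0.869, -0.0], [-0.001, -0.0, -1.0]]
force: [0.7, -0.0, 0.1]
opening: 0.999
grasp_force: 0.0
```

```bash
python3 g.py .519 .316 .039 9.3
```

```text
pos [0.5187 0.3162 0.1398] t 10.05 F [ 0.7119 -0.028   0.0829] op 0.9993917497252588 0.0
inc [0.0009 0.0011 0.3361] [0.     0.0003 0.1133] rows 2.4176850784488657 2.8471067949267868
```

>>> {"fn": "move_arm", "kwargs": {
  "increments": [
    [0,0,0.1,0,0,0.113,1],
    [0,0,0.2,0,0,0.113,1],
    [0,0,0.3,0,0,0.113,0.9],
    [0,0,0.335,0,0,0.113,0.9],
    [0,0,0.335,0,0,0.113,0.45],
    [0,0,0.335,0,0,0.113,0.45],
    [0,0,0.335,0,0,0.113,0.45],
    [0,0,0.335,0,0,0.113,0.45],
    [0,0,0.335,0,0,0.113,0.45],
    [0,0,0.335,0,0,0.113,0.45]
  ]
}}

```text
time_s: 10.88
position: [0.5201, 0.316, 0.0415]
tcp_rot: [[0.986, 0.168, 0.003], [0.168, -0.986, 0.001], [0.003, -0.0, -1.0]]
force: [0.2, -1.3, 2.6]
opening: 0.547
grasp_force: 30.0
```

>>> {"fn": "move_arm", "kwargs": {
  "increments": [
    [0,0,0,0,0,0,0.45],
    [0,0,0,0,0,0,0.45],
    [0,0,0,0,0,0,0.45]
  ]
}}

```text
time_s: 11.13
position: [0.5202, 0.316, 0.0415]
tcp_rot: [[0.986, 0.168, 0.002], [0.168, -0.986, 0.001], [0.002, -0.0, -1.0]]
force: [0.8, -1.2, 5.8]
opening: 0.542
grasp_force: 30.0
```

>>> {"fn": "move_arm", "kwargs": {
  "increments": [
    [0,0,0,0,0,0,0.8],
    [0,0,0,0,0,0,0.8],
    [0,0,0,0,0,0,0.8],
    [0,0,0,0,0,-0.1,0.8],
    [0,0,0,0,0,-0.5,0.8],
    [0,0,0,0,0,-0.5,0.8],
    [0,0,0,0,0,-0.5,0.8],
    [0,0,0,0,0,-0.5,0.8],
    [0,0,0,0,0,-0.5,0.8],
    [0,0,0,0,0,-0.5,0.8]
  ]
}}

```text
time_s: 11.97
position: [0.5188, 0.3157, 0.0396]
tcp_rot: [[0.498, 0.867, -0.001], [0.867, -0.498, -0.0], [-0.001, -0.001, -1.0]]
force: [-0.7, -0.9, 0.9]
opening: 0.8
grasp_force: 0.0
```

```bash
python3 g.py .519 .316 .039 99.0
```

```text
pos [0.5188 0.3157 0.0396] t 11.9667 F [-0.6556 -0.8912  0.9154] op 0.8004524691176368 0.0
inc [ 0.0012 -0.      0.0021] [-0.0003  0.0001 -0.2159] rows 0.01766500843034101 5.428732163759301
```

>>> {"fn": "move_arm", "kwargs": {
  "increments": [
    [0,0,0,0,0,-0.216,0.8],
    [0,0,0,0,0,-0.216,0.8],
    [0,0,0,0,0,-0.216,0.8],
    [0,0,0,0,0,-0.216,0.8],
    [0,0,0,0,0,-0.216,0.8],
    [0,0,0,0,0,-0.216,0.8],
    [0,0,0,0,0,-0.216,0.45],
    [0,0,0,0,0,-0.216,0.45],
    [0,0,0,0,0,-0.216,0.45],
    [0,0,0,0,0,-0.216,0.45]
  ]
}}

```text
time_s: 12.8
position: [0.5191, 0.3157, 0.0399]
tcp_rot: [[-0.15, 0.989, -0.0], [0.989, 0.15, -0.0], [-0.0, -0.0, -1.0]]
force: [0.5, 0.2, -0.2]
opening: 0.582
grasp_force: 0.0
```

>>> {"fn": "move_arm", "kwargs": {
  "increments": [
    [0,0,0,0,0,0,0.45],
    [0,0,0,0,0,0,0.45],
    [0,0,0,0,0,0,0.45],
    [0,0,-0.1,0,0,0,0.45],
    [0,0,-0.3,0,0,0,0.45],
    [0,0,-0.5,0,0,0,0.45],
    [0,0,-0.5,0,0,0,0.45],
    [0,0,-0.5,0,0,0,0.45],
    [0,0,-0.5,0,0,0,0.45]
  ]
}}

```text
time_s: 13.55
position: [0.5207, 0.3164, 0.1929]
tcp_rot: [[-0.15, 0.989, 0.006], [0.989, 0.15, 0.002], [0.001, 0.006, -1.0]]
force: [-0.6, 0.2, -1.5]
opening: 0.545
grasp_force: 30.0
```

```bash
python3 g.py .5705 -.029 .189 99.0; python3 - <<'E'
from fit import *
np.set_printoptions(precision=4,suppress=True)
t=cap('top','top2.png');G=grad(t['image'])
print(fit(t,G,model,[(.54,.58),(.01,.05),(.12,.2)]))
E
```

```text
pos [0.5207 0.3164 0.1929] t 13.55 F [-0.5945  0.2493 -1.4829] op 0.5445823994593484 29.999686149130866
inc [-1.1631 -0.009   0.0113] [ 0.0019 -0.0004 -0.0019] rows 8.368367143142322 0.06961454248084548
(array([0.5592, 0.0335, 0.1672]), np.float64(-231.50799560546875))
```

>>> {"fn": "move_arm", "kwargs": {
  "increments": [
    [-0.8,0,0,0,0,0,0.45],
    [-0.8,0,0,0,0,0,0.45],
    [-0.8,0,0,0,0,0,0.45],
    [-0.8,0,0,0,0,0,0.45],
    [-0.8,0,0,0,0,0,0.45],
    [-0.8,0,0,0,0,0,0.45]
  ]
}}

```text
time_s: 14.1
position: [0.5538, 0.0755, 0.1875]
tcp_rot: [[-0.149, 0.989, -0.005], [0.989, 0.149, -0.0], [0.0, -0.005, -1.0]]
force: [0.9, -0.9, -0.2]
opening: 0.544
grasp_force: 30.0
```

>>> {"fn": "move_arm", "kwargs": {
  "increments": [
    [-0.36,0,0,0,0,0,0.45],
    [-0.36,0,0,0,0,0,0.45],
    [-0.36,0,0,0,0,0,0.45],
    [-0.36,0,0,0,0,0,0.45],
    [-0.36,0,0.1,0,0,0,0.45],
    [-0.36,0,0.2,0,0,0,0.45],
    [-0.36,0,0.3,0,0,0,0.45],
    [-0.36,0,0.39,0,0,0,0.45],
    [-0.36,0,0.39,0,0,0,0.45],
    [-0.36,0,0.39,0,0,0,0.45]
  ]
}}

```text
time_s: 14.93
position: [0.5689, -0.0272, 0.0704]
tcp_rot: [[-0.151, 0.989, -0.007], [0.989, 0.151, 0.002], [0.003, -0.007, -1.0]]
force: [0.6, 0.2, -1.1]
opening: 0.549
grasp_force: 30.0
```

```bash
python3 g.py .570 -.0285 .056 99.0
```

```text
pos [ 0.5689 -0.0272  0.0704] t 14.9333 F [ 0.6192  0.2347 -1.1394] op 0.5494280127461216 29.999726092446508
inc [-0.005   0.0033  0.0479] [-0.0022 -0.001  -0.0018] rows 0.3472140406469529 0.07731309993628872
```

>>> {"fn": "move_arm", "kwargs": {
  "increments": [
    [-0.003,0,0.0,0,0,0,0.45],
    [-0.003,0,0.015,0,0,0,0.45],
    [-0.003,0,0.03,0,0,0,0.45],
    [-0.003,0,0.042,0,0,0,0.45],
    [-0.003,0,0.052,0,0,0,0.45],
    [-0.003,0,0.052,0,0,0,0.45]
  ]
}}

```text
time_s: 15.43
position: [0.5716, -0.0293, 0.0574]
tcp_rot: [[-0.15, 0.989, 0.0], [0.989, 0.15, -0.0], [-0.0, -0.0, -1.0]]
force: [-0.3, -0.8, -0.9]
opening: 0.544
grasp_force: 30.0
```

>>> {"fn": "move_arm", "kwargs": {
  "increments": [
    [0,-0.002,0.01,0,0,0,0.45],
    [0,-0.002,0.02,0,0,0,0.45],
    [0,-0.002,0.03,0,0,0,0.45],
    [0,-0.002,0.036,0,0,0,0.45],
    [0,-0.002,0.037,0,0,0,0.45],
    [0,-0.002,0.037,0,0,0,0.45]
  ]
}}

```text
time_s: 15.93
position: [0.5711, -0.0294, 0.0469]
tcp_rot: [[-0.151, 0.989, -0.0], [0.989, 0.151, -0.0], [-0.0, -0.0, -1.0]]
force: [-1.0, -1.3, 5.2]
opening: 0.55
grasp_force: 30.0
```

>>> {"fn": "move_arm", "kwargs": {
  "increments": [
    [0,0,0,0,0,0,0.75],
    [0,0,0,0,0,0,0.75],
    [0,0,0,0,0,0,0.75],
    [0,0,0,0,0,0,0.75],
    [0,0,-0.1,0,0,0,0.75],
    [0,0,-0.25,0,0,0,0.75],
    [0,0,-0.35,0,0,0,0.6],
    [0,0,-0.35,0,0,0,0.6],
    [0,0,-0.35,0,0,0,0.6]
  ]
}}

```text
time_s: 16.68
position: [0.5727, -0.0295, 0.1535]
tcp_rot: [[-0.151, 0.989, 0.005], [0.989, 0.151, -0.001], [-0.002, 0.005, -1.0]]
force: [-0.9, 0.1, -0.5]
opening: 0.634
grasp_force: 0.0
```

```bash
python3 g.py .481 .0195 .12 99.3
```

```text
pos [ 0.5727 -0.0295  0.1535] t 16.6833 F [-0.8711  0.1461 -0.5046] op 0.6337336759645924 0.0
inc [ 0.2078 -0.278   0.1098] [ 0.0016  0.0006 -0.0035] rows 2.619097658720905 0.09890840594026987
```

>>> {"fn": "move_arm", "kwargs": {
  "increments": [
    [0.207,-0.272,0.1,0,0,-0.003,0.55],
    [0.207,-0.272,0.1,0,0,-0.003,0.55],
    [0.207,-0.272,0.1,0,0,-0.003,0.55],
    [0.207,-0.272,0.1,0,0,-0.003,0.55],
    [0.207,-0.272,0.1,0,0,-0.003,0.55],
    [0.207,-0.272,0.1,0,0,-0.003,0.55]
  ]
}}

```text
time_s: 17.18
position: [0.482, 0.0196, 0.1207]
tcp_rot: [[-0.16, 0.987, 0.0], [0.987, 0.16, -0.0], [-0.0, 0.0, -1.0]]
force: [-0.2, -0.7, 0.0]
opening: 0.551
grasp_force: 0.0
```

```bash
python3 g.py .481 .0195 .057 99.3;  python3 - <<'E'
from fit import *
c=cap('scene')
P=bot.read_state()['position']
draw(c,[circ(P[0],P[1],P[2]-.011,.003,8)],(265,195,405,300),'p2.png',5)
E
```

```text
pos [0.482  0.0196 0.1207] t 17.1833 F [-0.1718 -0.6733  0.0235] op 0.5513943107778699 0.0
inc [ 0.0001 -0.0033  0.2125] [ 0.0001  0.0001 -0.0005] rows 1.5289192537931535 0.014309748998570586
```

View pics/p2.png

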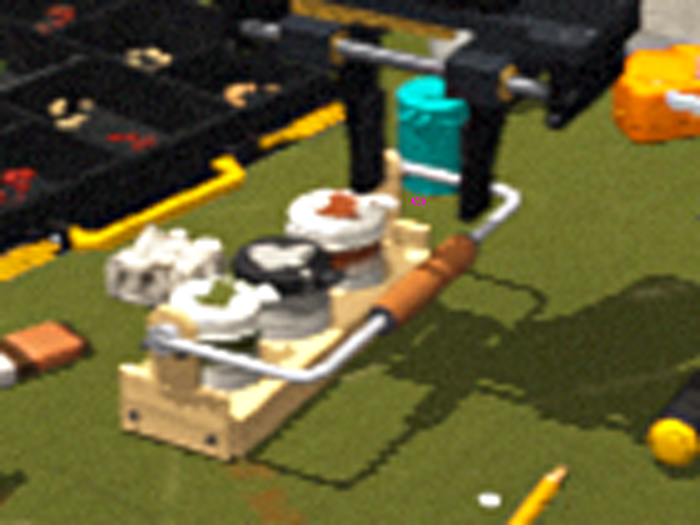

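>>> {"fn": "move_arm", "kwargs": {
  "increments": [
    [0,-0.002,0.1,0,0,0,0.55],
    [0,-0.002,0.18,0,0,0,0.55],
    [0,-0.002,0.215,0,0,0,0.55],
    [0,-0.002,0.215,0,0,0,0.55],
    [0,-0.002,0.215,0,0,0,0.55]
  ]
}}

```text
time_s: 17.65
position: [0.4815, 0.0192, 0.0564]
tcp_rot: [[-0.159, 0.987, 0.0], [0.987, 0.159, -0.0], [-0.0, 0.0, -1.0]]
force: [-0.4, -0.5, 0.3]
opening: 0.549
grasp_force: 0.0
```

>>> {"fn": "move_arm", "kwargs": {
  "increments": [
    [0,0,0,0,0,0,0.35],
    [0,0,0,0,0,0,0.25],
    [0,0,0,0,0,0,0.1],
    [0,0,0,0,0,0,0.1],
    [0,0,0,0,0,0,0.1],
    [0,0,0,0,0,0,0.1],
    [0,0,0,0,0,0,0.1],
    [0,0,0,0,0,0,0.1]
  ]
}}

```text
time_s: 18.32
position: [0.4804, 0.0197, 0.0571]
tcp_rot: [[-0.16, 0.987, -0.0], [0.987, 0.16, -0.0], [-0.0, -0.0, -1.0]]
force: [0.1, 0.8, 3.0]
opening: 0.195
grasp_force: 30.0
```

>>> {"fn": "move_arm", "kwargs": {
  "increments": [
    [0.001,0.001,-0.021,0,0,0,0.1],
    [0,0.003,-0.042,0,0,0,0.1],
    [0,0.007,-0.062,0,0,0,0.1],
    [0,0.013,-0.082,0,0,0,0.1],
    [0,0.02,-0.102,0,0,0,0.1],
    [0,0.029,-0.121,0,0,0,0.1],
    [0,0.039,-0.139,0,0,0,0.1],
    [0,0.051,-0.157,0,0,0,0.1],
    [0,0.064,-0.173,0,0,0,0.1],
    [0,0.078,-0.189,0,0,0,0.1]
  ]
}}

```text
time_s: 19.15
position: [0.5039, 0.0234, 0.1141]
tcp_rot: [[-0.16, 0.987, -0.0], [0.987, 0.16, -0.0], [-0.0, -0.0, -1.0]]
force: [-1.0, -1.4, -0.5]
opening: 0.195
grasp_force: 30.0
```

>>> {"fn": "move_arm", "kwargs": {
  "increments": [
    [0,0.015,-0.014,0,0,0,0.1],
    [0,0.032,-0.027,0,0,0,0.1],
    [0,0.049,-0.039,0,0,0,0.1],
    [0,0.068,-0.049,0,0,0,0.1],
    [0,0.087,-0.058,0,0,0,0.1],
    [0,0.106,-0.065,0,0,0,0.1],
    [0,0.126,-0.071,0,0,0,0.1],
    [0,0.147,-0.075,0,0,0,0.1],
    [0,0.168,-0.077,0,0,0,0.1],
    [0,0.188,-0.078,0,0,0,0.1]
  ]
}}

```text
time_s: 19.98
position: [0.5607, 0.0323, 0.1372]
tcp_rot: [[-0.16, 0.987, 0.002], [0.987, 0.16, -0.0], [-0.001, 0.001, -1.0]]
force: [0.2, -4.4, 1.0]
opening: 0.192
grasp_force: 30.0
```

>>> {"fn": "move_arm", "kwargs": {
  "increments": [
    [0,0,0,0,0,0,0.1],
    [0,0,0,0,0,0,0.1],
    [0,0,0,0,0,0,0.1]
  ]
}}

```text
time_s: 20.23
position: [0.5596, 0.0322, 0.1371]
tcp_rot: [[-0.16, 0.987, 0.001], [0.987, 0.16, -0.001], [-0.001, 0.001, -1.0]]
force: [0.5, -3.7, 4.2]
opening: 0.197
grasp_force: 30.0
```

```bash
python3 g.py .56 .0325 .136 99.3;  python3 - <<'E'
from fit import *
c=cap('scene')
draw(c,[],(265,175,405,295),'p3.png',5)
E
```

```text
pos [0.5596 0.0322 0.1371] t 20.2333 F [ 0.5276 -3.7389  4.1864] op 0.1968267472187987 29.995473325252533
inc [0.0008 0.0014 0.0038] [ 0.0002  0.0002 -0.0005] rows 0.029854490849093408 0.014940742172383961
```

View pics/p3.png

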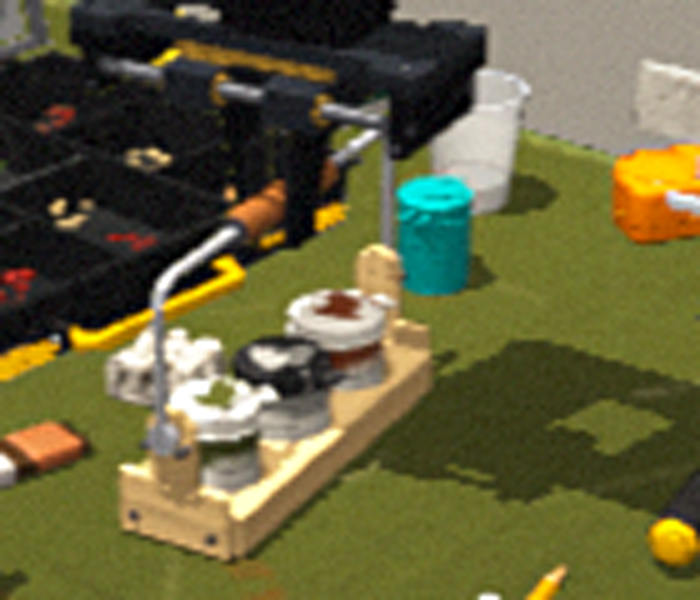

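>>> {"fn": "move_arm", "kwargs": {
  "increments": [
    [0,0,-0.005,0,0,0,0.1],
    [0,0,-0.012,0,0,0,0.1],
    [0,0,-0.022,0,0,0,0.1],
    [0,0,-0.035,0,0,0,0.1],
    [0,0,-0.05,0,0,0,0.1],
    [0,0,-0.068,0,0,0,0.1],
    [0,0,-0.088,0,0,0,0.1],
    [0,0,-0.11,0,0,0,0.1],
    [0,0,-0.135,0,0,0,0.1],
    [0,0,-0.16,0,0,0,0.1]
  ]
}}

```text
time_s: 21.12
position: [0.5594, 0.0326, 0.1859]
tcp_rot: [[-0.16, 0.987, 0.001], [0.987, 0.16, 0.0], [0.0, 0.001, -1.0]]
force: [-0.3, -0.4, -5.9]
opening: 0.194
grasp_force: 30.0
```

>>> {"fn": "move_arm", "kwargs": {
  "increments": [
    [0,0,-0.03,0,0,0,0.1],
    [0,0,-0.06,0,0,0,0.1],
    [0,0,-0.09,0,0,0,0.1],
    [0,0,-0.12,0,0,0,0.1],
    [0,0,-0.15,0,0,0,0.1],
    [0,0,-0.18,0,0,0,0.1],
    [0,0,-0.21,0,0,0,0.1],
    [0,0,-0.24,0,0,0,0.1],
    [0,0,-0.265,0,0,0,0.1],
    [0,0,-0.285,0,0,0,0.1]
  ]
}}

```text
time_s: 21.95
position: [0.5595, 0.0325, 0.2715]
tcp_rot: [[-0.16, 0.987, 0.001], [0.987, 0.16, -0.0], [-0.0, 0.001, -1.0]]
force: [-0.0, -0.6, -5.9]
opening: 0.193
grasp_force: 30.0
```

>>> {"fn": "move_arm", "kwargs": {
  "increments": [
    [0,0,-0.015,0,0,0,0.1],
    [0,0,-0.025,0,0,0,0.1],
    [0,0,-0.03,0,0,0,0.1],
    [0,0,-0.03,0,0,0,0.1],
    [0,0,-0.03,0,0,0,0.1],
    [0,0,-0.03,0,0,0,0.1],
    [0,0,-0.03,0,0,0,0.1],
    [0,0,-0.03,0,0,0,0.1]
  ]
}}

```text
time_s: 22.62
position: [0.5591, 0.0325, 0.2791]
tcp_rot: [[-0.16, 0.987, -0.001], [0.987, 0.16, 0.0], [0.0, -0.001, -1.0]]
force: [-0.5, -0.3, -5.9]
opening: 0.2
grasp_force: 30.0
```

```bash
python3 - <<'E'
from fit import *
c=cap('scene')
draw(c,[],(265,145,405,265),'p4.png',5)
E
```

```text
(no output)
```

View pics/p4.png

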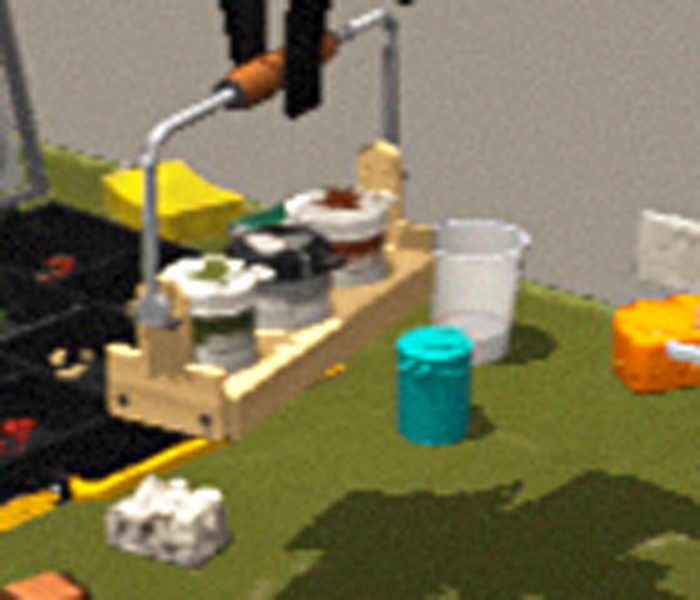

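>>> {"fn": "move_arm", "kwargs": {
  "increments": [
    [0,0,0,0,0,0,0.1],
    [0,0,0,0,0,0,0.1],
    [0,0,0,0,0,0,0.1],
    [0,0,0,0,0,0,0.1],
    [0,0,0,0,0,0,0.1],
    [0,0,0,0,0,0,0.1],
    [0,0,0,0,0,0,0.1],
    [0,0,0,0,0,0,0.1]
  ]
}}

```text
time_s: 23.33
position: [0.5593, 0.0325, 0.2795]
tcp_rot: [[-0.16, 0.987, 0.0], [0.987, 0.16, 0.0], [0.0, 0.0, -1.0]]
force: [1.2, -0.0, -6.2]
opening: 0.2
grasp_force: 30.0
```

```bash
python3 -c "
from rig import workorder
print(workorder.hand_in())"
```

```text
the job is handed in; nothing more can be done
None
```

Both pots are seated in their pockets, and the loaded carrier is held by its grip about 14 cm up, steady and level as far as the last picture shows; I handed it in at about 23 s, and no verdict came back.

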